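Rotate the bottle, flask and white stopper to their proper bench places

ROBOT

A 7-joint arm with a two-finger parallel gripper is mounted at the origin on a cart in front of the work surface, level with it; the furniture and walls round the work are solid. World frame = base frame: x ahead of the robot, y to its left, z up, the work surface at z = 0. Lengths are in m, angles in degrees, forces in N, time in s.
With the tool pointing down it reaches from about 0.35 to 0.9 m from the base axis. Payload 7.2 kg.
Tool frame: the origin (TCP) lies on the centre line of the jaws, within the pads' length; the fingertips stand bot.tcp_to_tips ahead of it and the grasp point (between the pads) lies 8 mm behind it (bot.tcp_to_tips is the distance from the TCP to the fingertips, in m); z points along the fingers, y is the line along which they close (so a half turn about z gives the same grasp; the last joint's range is limited). The gripper opens to 85 mm and grips with 20 to 120 N. Pads are 22 mm wide; open, the fingers measure 114 mm over their backs; the gripper's body (76 mm by 85 mm) begins 54 mm behind the grasp point. The pads swing forward as they close: fully open they stand 13 mm farther back than shut.
Start: joints at [-74.668, 23.554, -0.728, 91.456, 0.321, 64.991, -4.71], TCP at [0.206, 0.59, 0.242] pointing down, gripper open.
Joint ranges: [-169.25, 169.25], [-16.82, 113.86], [-84.01, 82.57], [7.8, 145.47], [-59.2, 239.2], [7.22, 106.19], [-163.78, 163.78]. Speed limits (degrees/s): [136.94, 136.94, 172.46, 172.46, 180, 180, 180].

INTERFACE

Orientations are given as [roll, pitch, yaw] about the fixed x, y, z axes, in that order (R = Rz(yaw) Ry(pitch) Rx(roll)).
In Python, from workcell import bot gives the robot as it stands.
- The arm moves only by the tool play_rows, never from a script. Its argument "deltas" is one flat list of numbers, 6 for each row, row after row: the shift along the world's x, y, z in m, then the turn, a rotation vector about the world's x, y, z in degrees. In form: [tx, ty, tz, ax, ay, az, tx, ty, tz, ax, ay, az, ...]. A call has exactly 8 rows; each row shifts and turns the commanded pose from where the row before left it; what a row does not reach is not made up. A row lasts 1/10 s, in which the tool goes at most 50 mm and 8.59 degrees, less where a joint would pass 70% of its speed; a pose out of reach is approached as far as the arm can. A call is refused whole if a number of a shift passes 0.05 or a number of a turn 8.59, either way. A call with a gripper value outside its range is refused whole. "jaw" is the opening, from -1 (shut) to 1 (fully open), so that 0 is half open, set as the call begins (left out, the last holds). The fingers move at their own pace and stop on an object; "squeeze" is the grip in N (left out, the last holds). Time passes only in rows, so rows that do not move let the fingers close, or fill a call up. It gives the time, the measured TCP pose, the force, the opening and the grip force at its end, in the units of the state.
- bot.get_state(): the state, without advancing time (a new reading comes with each control period).
- bot.read_camera(name): name is "side" or "top" or "wrist"; returns a dict with "pixels" (480x640x3 uint8, red, green, blue), "vertical_fov" (degrees; the focal length in pixels is half the picture's height over the tangent of half this angle, whatever the lens; pixels are square), "cx", "cy" (the principal point, pixels), "R" (3x3) and "t" (3): a world point X has camera coordinates R X + t. Camera axes: x right, y down, z forward; pixel columns grow to the right and rows downward; lengths in m; the calibration is good to about 2 mm. A picture is of the moment at which its call begins. There is no depth.
- bot.hand_in(): hands the job in; it is judged then, once.
The state is a dict: "time": time; "q": joint angles; "joint_vel": joint speeds; "tau": joint torques, N m; "tcp_pos": TCP position; "eef_rot": TCP orientation; "force": force on the tool from outside, world axes, zero at the start; "torque": the same for the moment, N m; "finger_gap": finger opening in m; "gripper_force": force on a finger pad.
Only numpy, scipy, OpenCV 4.12 (cv2) and the standard library are available. Lean on these libraries where they do the work, as an engineer would, in place of code of your own. Each camera call takes 0.05 s, during which the arm holds its last target. There are 200 camera calls.

TASK

The amber bottle, the conical flask and the white rubber stopper each stand on one another's place. Put them right, using a free spot of bare worktop on the way: the amber bottle in the middle of the yellow spill tray, the conical flask in the middle of the cork disc, and the white stopper in the middle of the blue drying mat, all upright as they stand now. Do not tip any of the three over, and leave the nearby loose beaker, timer and green stopper where they are.

Things in the scene. Friction and masses are not known exactly. Their poses are not given: they have to be found in the camera images.
- reagent_bottle: Loose amber bottle with a black screw cap, upright, 0.10 to 0.20 kg: round body 52 mm across up to 74 mm high, cap 31 mm across between 80 and 117 mm high. Grasp it across the cap from above. Origin: centre of the underside, z up. At the start it stands on the drying mat.
- flask: Loose clear glass conical flask, upright, 0.06 to 0.13 kg: base 67 mm across (about 20 mm high), tapering to a straight round neck 30 mm across between 60 and 114 mm high. Grasp it across the neck from above. Origin: centre of the underside, z up. At the start it stands in the yellow tray.
- stopper_white: Loose off-white rubber stopper standing on its narrow end, about 0.02 kg: 26 mm high, a plain cone 34 mm across at the top and a little narrower at the foot. Grasp it across its sides from above, fingertips just clear of what it stands on. Origin: centre of the underside, z up. At the start it stands on the cork disc.
- spill_tray: Fixed round yellow plastic spill tray, 109 mm across, inner floor about 95 mm across and 4 mm above the worktop, rim 12 mm high. Origin: centre of its underside (on the worktop), z up. Proper place of the amber bottle. It holds one thing only.
- cork_disc: Fixed round cork disc, 100 mm across, flat top 8 mm above the worktop. Origin: centre of its underside, z up. Proper place of the flask.
- drying_mat: Fixed square blue ribbed drying mat, 100 x 100 mm, top of the ribs 6 mm above the worktop. Origin: centre of its underside, z up. Proper place of the white stopper.
- beaker: Bystander: loose clear glass beaker, 62 mm across, 80 mm high; must stay where it is. Origin: centre of the underside.
- timer: Bystander: loose small white lab timer lying flat, 70 x 62 mm, 18 mm high; must stay where it is. Origin: centre of the underside.
- stopper_green: Bystander: loose dark green rubber stopper, 33 mm across, 27 mm high; must stay where it is. Origin: centre of the underside.
Mind the look-alikes: they are no part of the job. There is more than one size of the stopper_white; the job needs the largest.

How it is judged (in metres and radians):
At the end, for the whole second after the job is handed in: The amber bottle stands in the yellow tray, the flask on the cork disc and the white stopper on the blue mat, each with its centre within 15 mm of the centre of its place, resting on it, upright within 0.1 rad, released and at rest (horizontal distance between reagent_bottle and spill_tray below 0.015 m and z of reagent_bottle in the frame of spill_tray between 0.001 and 0.008 m and angle between each of reagent_bottle, flask, stopper_white's own z axis and vertical below 0.1 rad and linear speed of each of reagent_bottle, flask, stopper_white below 0.02 m/s and horizontal distance between flask and cork_disc below 0.015 m and z of flask in the frame of cork_disc between 0.005 and 0.012 m and horizontal distance between stopper_white and drying_mat below 0.015 m and z of stopper_white in the frame of drying_mat between 0.003 and 0.01 m); the robot touches nothing.
It fails at once if the beaker was moved more than 20 mm (distance of beaker from where it was at the start of the episode above 0.02 m).
It fails at once if the timer was moved more than 20 mm (distance of timer from where it was at the start of the episode above 0.02 m).
It fails at once if the green stopper was moved more than 20 mm (distance of stopper_green from where it was at the start of the episode above 0.02 m).
It fails at once if the amber bottle, the flask or the white stopper was tipped over (angle between any of reagent_bottle, flask, stopper_white's own z axis and vertical above 0.8 rad).
It also fails if it takes over 112 s, if anything falls off the work surface, if the arm or the gripper's body presses on something with over 40 N, if the wrist force passes 120 N, or if a joint passes its speed limit or range.

## Working session

There is one attempt and no reset: what is moved stays moved. The work goes in short steps, Python scripts to look and compute and a tool call to move; the robot and the scene stay as the last step left them, time stands still between calls to the robot, and variables do not carry over. Pictures are saved under pics/ and viewed, at most 14 in all, crops included, and the job is handed in when it is done.

Besides the shell and the picture viewer there is one more tool, called after ">>>" as a command line: name --argument value ..., lists and objects as JSON in quotes. play_rows: Moves the arm, as the interface text tells. Its arguments: {"type":"object","properties":{"deltas":{"type":"array","items":{"type":"number"}},"jaw":{"type":"number"},"squeeze":{"type":"number"}},"required":["deltas"]}

```bash
mkdir -p pics; cat > h.py <<'E'
import numpy as np, cv2
from workcell import bot
def cam(n,save=None):
    c=bot.read_camera(n)
    c['f']=240/np.tan(np.radians(c['vertical_fov'])/2)
    c['R']=np.array(c['R']);c['t']=np.array(c['t'])
    if save: cv2.imwrite('pics/'+save+'.png',c['pixels'][:,:,::-1])
    return c
def ray(c,u,v,z):
    d=c['R'].T@np.array([(u-c['cx'])/c['f'],(v-c['cy'])/c['f'],1]); o=-c['R'].T@c['t']
    return o+d*(z-o[2])/d[2]
def proj(c,X):
    p=c['R']@np.array(X)+c['t']; return p[:2]/p[2]*c['f']+[c['cx'],c['cy']]
E
python3 - <<'E'
from h import *
print(bot.get_state(),bot.tcp_to_tips)
for n in('top','side'):
    c=cam(n,n+'0'); print(n,c['f'],-c['R'].T@c['t'],c['R'])
E
```

```text
{'time': 0.0, 'q': array([-74.66615244,  23.60075352,  -0.72790268,  91.50495976,
         0.32035568,  64.98998144,  -4.70991899]), 'joint_vel': array([-0.03325022, -0.01312285, -0.04715377, -0.01508334,  0.0347473 ,
       -0.0734928 , -0.00033603]), 'tau': array([-5.06783508e-04, -6.00635290e+01,  6.81931917e-01, -2.99416083e+01,
        1.37699695e-02,  1.06383683e-02, -1.39368333e-05]), 'tcp_pos': array([0.20584885, 0.58961442, 0.24143858]), 'eef_rot': array([-1.79906557e+02,  6.37206449e-03,  1.60759179e+02]), 'force': array([-0.19659492, -0.26090574,  0.13057452]), 'torque': array([-0.02686423,  0.02456363, -0.0206955 ]), 'gripper_force': 0.0, 'finger_gap': 0.0855785613873493} 0.011
top 529.8543969793467 [ 0.39692552 -0.01255108  0.97964794] [[-0.10895901 -0.99402313 -0.00677855]
 [-0.97087143  0.10788018 -0.21394051]
 [ 0.21339308 -0.01672964 -0.97682317]]
side 492.29133770615874 [0.62041519 0.80984495 0.6329785 ] [[-0.99973144  0.02055684  0.01069877]
 [ 0.00274918  0.56360915 -0.82603702]
 [-0.02301064 -0.82578577 -0.5635143 ]]
```

View pics/top0.png

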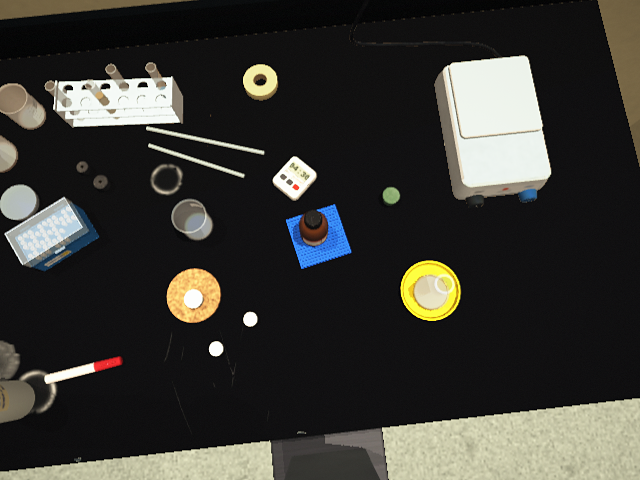

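View pics/side0.png

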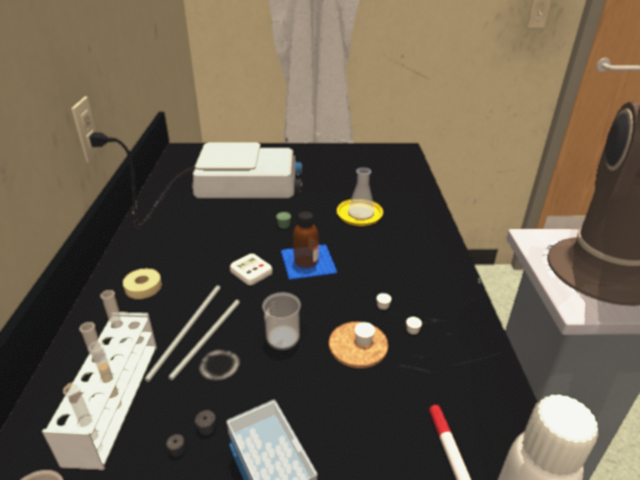

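The top view shows the bottle on the mat at (315,235), the flask in the tray at (431,290), and the beaker at (193,220). The timer is at (295,178) and the green stopper at (391,196).

Three white stoppers are in view at (193,299), (250,319) and (216,349). The one at (193,299) is on the cork disc and looks largest, so it fits the description. I'll confirm it in a crop.

```bash
python3 - <<'E'
from h import *
T=cam('top');S=cam('side')
def blob(c,lo,hi,box,name):
    x0,y0,x1,y1=box
    h=cv2.cvtColor(c['pixels'],cv2.COLOR_RGB2HSV)
    m=cv2.inRange(h,np.array(lo),np.array(hi)); k=np.zeros_like(m);k[y0:y1,x0:x1]=m[y0:y1,x0:x1]
    cs,_=cv2.findContours(k,cv2.RETR_EXTERNAL,cv2.CHAIN_APPROX_NONE)
    q=cv2.convexHull(np.vstack([a for a in cs if cv2.contourArea(a)>15]))
    (u,v),wh,_=cv2.minAreaRect(q); e=cv2.fitEllipse(q)
    print(name,'rect',(u,v),wh,'ell',e[0],e[1]); return (u,v),e[0]
Y=((20,120,120),(35,255,255));B=((100,150,80),(125,255,255));O=((5,80,60),(22,255,255));W=((0,0,170),(179,70,255));G=((45,40,30),(85,255,255));
for c,n,bx in((T,'T',[(390,250,470,330),(280,200,360,275),(160,262,228,330)]),(S,'S',[(325,190,395,235),(270,240,345,285),(320,315,395,375)])):
    for nm,col,b,z in(('tray',Y,bx[0],.012),('mat',B,bx[1],.006),('cork',O,bx[2],.008)):
        r,e=blob(c,*col,b,n+nm); print('  ->',np.round(ray(c,*(r if nm=='mat' else e),z),4))
for b,nm in(((178,285,208,315),'on cork'),((238,305,265,332),'a'),((205,338,230,362),'b')):
    r,e=blob(T,*W,b,nm); z=.034 if nm=='on cork' else .024;print('  ->',np.round(ray(T,*e,z),4), 'diam',np.linalg.norm(ray(T,r[0]-5,r[1],z)-ray(T,r[0]+5,r[1],z))/10)
r,e=blob(T,*G,(375,180,410,212),'green');print(ray(T,*e,.027))
for nm,u,v,z in(('cap',314,219,.122),('flask',444,284,.118),('beaker',191,215,.08),('timer',295,178,.018)): print(nm,np.round(ray(T,u,v,z),4))
for nm,u,v,z in(('cap',306,216,.122),('flask',363,171,.118),('stopS',365,329,.034)): print(nm,np.round(ray(S,u,v,z),4))
p=T['pixels'][:,:,::-1]
a=cv2.resize(p[260:370,150:280],None,fx=3,fy=3,interpolation=2)
b=cv2.resize(p[200:330,285:475],None,fx=3,fy=3,interpolation=2)
im=np.zeros((390,780+180,3),np.uint8);im[:330,:390]=a;im[:,390:960]=b
cv2.imwrite('pics/c1.png',cv2.resize(im,(800,325)))
E
```

```text
Ttray rect (430.25006103515625, 290.2500305175781) (61.51828384399414, 57.982749938964844) ell (430.08319091796875, 290.15863037109375) (58.97365188598633, 61.629756927490234)
  -> [ 0.4962 -0.2222  0.012 ]
Tmat rect (318.3245849609375, 235.8214569091797) (52.18952941894531, 53.448795318603516) ell (318.7944030761719, 236.69662475585938) (64.63631439208984, 72.6837387084961)
  -> [ 0.6217 -0.03    0.006 ]
Tcork rect (193.0, 295.0) (54.0, 54.0) ell (193.2373809814453, 295.1733703613281) (53.49174118041992, 56.06794738769531)
  -> [0.5353 0.2109 0.008 ]
Stray rect (359.37615966796875, 212.4240264892578) (46.99656295776367, 25.122587203979492) ell (359.4792175292969, 211.2812042236328) (26.801652908325195, 46.74863815307617)
  -> [ 0.4965 -0.2204  0.012 ]
Smat rect (308.4869384765625, 260.9017639160156) (31.785371780395508, 52.667236328125) ell (307.5176086425781, 261.5025329589844) (42.25703430175781, 58.4608039855957)
  -> [ 0.6213 -0.0271  0.006 ]
Scork rect (358.0, 344.5) (47.0, 60.0) ell (358.0060729980469, 344.1236267089844) (47.71973419189453, 61.18770980834961)
  -> [0.5365 0.21
[... 261 characters left out ...]
667969) (13.695862770080566, 14.547751426696777)
  -> [0.4795 0.109  0.024 ] diam 0.0017926937354808027
b rect (215.5, 348.0) (14.0, 13.0) ell (215.53387451171875, 348.321533203125) (13.92737865447998, 14.832859992980957)
  -> [0.4344 0.1735 0.024 ] diam 0.0017735839560217297
green rect (390.85302734375, 195.41175842285156) (18.675243377685547, 17.947635650634766) ell (390.4887390136719, 195.5436553955078) (18.095054626464844, 19.273685455322266)
[ 0.67895971 -0.17258296  0.027     ]
cap [ 0.6244 -0.0239  0.122 ]
flask [ 0.4929 -0.2233  0.118 ]
beaker [0.6668 0.19   0.08  ]
timer [0.7365 0.0021 0.018 ]
cap [ 0.6259 -0.0202  0.122 ]
flask [ 0.4937 -0.2263  0.118 ]
stopS [0.5251 0.2045 0.034 ]
```

View pics/c1.png

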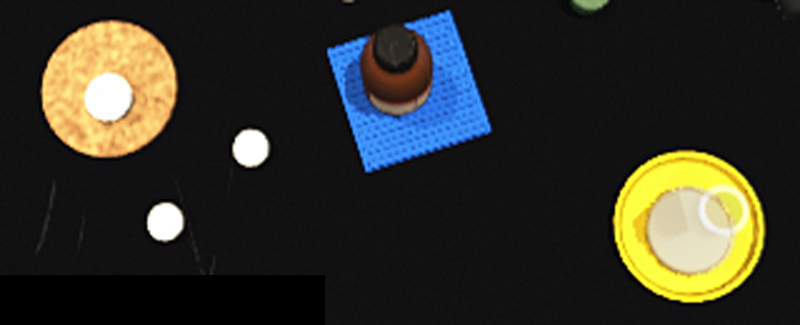

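The crop confirms that the stopper on the cork disc is the largest: 18 px across, against about 14 px for the other two. I'll park it on bare worktop, starting by raising the arm and going over it.

>>> play_rows --deltas '[0,0,0.05,0,0,0,0,0,0.05,0,0,0,0.03,-0.036,0,0,0,0,0.03,-0.036,0,0,0,0,0.03,-0.036,0,0,0,0,0.03,-0.036,0,0,0,0,0.03,-0.036,0,0,0,0,0.03,-0.036,0,0,0,0]' --jaw 1 --squeeze 30

```text
time: 1.0
tcp_pos: [0.3868, 0.3723, 0.3424]
eef_rot: [180.0, -0.0, 160.8]
force: [-0.0, 0.0, 1.0]
finger_gap: 0.0854
gripper_force: 0.0
```

>>> play_rows --deltas '[0.03,-0.036,0,0,0,0,0.03,-0.036,0,0,0,0,0.03,-0.036,0,0,0,0,0.03,-0.036,-0.02,0,0,0,0.02,-0.025,-0.03,0,0,0,0,0,-0.05,0,0,0,0,0,-0.05,0,0,0,0,0,-0.04,0,0,0]'

```text
time: 1.8
tcp_pos: [0.5246, 0.205, 0.1501]
eef_rot: [-179.9, -0.1, 160.7]
force: [0.6, 0.8, -0.2]
finger_gap: 0.0858
gripper_force: 0.0
```

```bash
python3 - <<'E'
from h import *
s=bot.get_state();print(s['tcp_pos'],s['eef_rot'],s['q'],s['time'])
c=cam('wrist','w1');print(-c['R'].T@c['t'],c['f'],proj(c,[.5255,.2055,.034]),proj(c,[.5355,.212,.008]))
E
```

```text
[0.52460429 0.20497739 0.15008068] [-1.79935987e+02 -6.57860152e-02  1.60714133e+02] [-36.8304824   23.41803105  13.69918357 106.56799     -6.96368704
  50.91103483  50.90459166] 1.8
[0.45338874 0.23106154 0.28292674] 427.3516462471276 [318.82935045 244.10669259] [332.91134859 243.11678696]
```

View pics/w1.png

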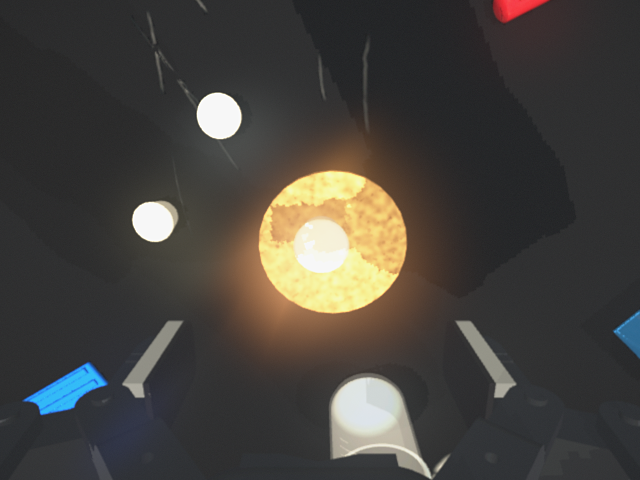

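The stopper is at (321,246), within 2 px of the prediction. I'll descend, grasp and lift.

>>> play_rows --deltas '[0.001,0,-0.04,0,0,0,0,0,-0.04,0,0,0,0,0,-0.03,0,0,0,0,0,-0.015,0,0,0,0,0,0,0,0,0,0,0,0,0,0,0,0,0,0,0,0,0,0,0,0,0,0,0]'

```text
time: 2.65
tcp_pos: [0.5274, 0.2062, 0.0293]
eef_rot: [179.9, 0.1, 160.8]
force: [-0.3, -0.3, 0.8]
finger_gap: 0.0857
gripper_force: 0.0
```

>>> play_rows --deltas '[0,0,0,0,0,0,0,0,0,0,0,0,0,0,0,0,0,0,0,0,0,0,0,0,0,0,0,0,0,0,0,0,0,0,0,0,0,0,0,0,0,0,0,0,0,0,0,0]' --jaw -1 --squeeze 25

```text
time: 3.45
tcp_pos: [0.5265, 0.2057, 0.028]
eef_rot: [180.0, 0.0, 160.8]
force: [-1.2, -0.2, 5.1]
finger_gap: 0.0314
gripper_force: 24.5
```

>>> play_rows --deltas '[0,0,0.03,0,0,0,0,0,0.04,0,0,0,-0.01,-0.04,0.01,0,0,0,-0.015,-0.045,0,0,0,0,-0.015,-0.045,0,0,0,0,-0.015,-0.045,0,0,0,0,-0.01,-0.03,0,0,0,0,0,0,0,0,0,0]'

```text
time: 4.25
tcp_pos: [0.4596, -0.0038, 0.1077]
eef_rot: [-179.9, -0.0, 160.4]
force: [0.6, -0.5, -1.3]
finger_gap: 0.0315
gripper_force: 24.9
```

>>> play_rows --deltas '[0,0,-0.03,0,0,0,0,0,-0.03,0,0,0,0,0,-0.015,0,0,0,0,0,-0.007,0,0,0,0,0,-0.003,0,0,0,0,0,0,0,0,0,0,0,0,0,0,0,0,0,0,0,0,0]'

```text
time: 5.05
tcp_pos: [0.462, 0.0009, 0.0234]
eef_rot: [180.0, 0.1, 160.8]
force: [-0.1, 0.9, -0.5]
finger_gap: 0.0314
gripper_force: 24.9
```

>>> play_rows --deltas '[0,0,-0.003,0,0,0,0,0,0,0,0,0,0,0,0,0,0,0,0,0,0,0,0,0,0,0,0,0,0,0,0,0,0,0,0,0,0,0,0,0,0,0,0,0,0,0,0,0]'

```text
time: 5.85
tcp_pos: [0.462, 0.0009, 0.0199]
eef_rot: [180.0, 0.1, 160.8]
force: [1.6, -0.2, 5.2]
finger_gap: 0.0314
gripper_force: 25.3
```

>>> play_rows --deltas '[0,0,0,0,0,0,0,0,0,0,0,0,0,0,0,0,0,0,0,0,0,0,0,0,0,0,0,0,0,0,0,0,0,0,0,0,0,0,0,0,0,0,0,0,0,0,0,0]' --jaw 1

```text
time: 6.65
tcp_pos: [0.4614, 0.0008, 0.0197]
eef_rot: [180.0, -0.0, 160.8]
force: [-0.2, -0.1, 0.5]
finger_gap: 0.0855
gripper_force: 0.0
```

>>> play_rows --deltas '[0,0,0.04,0,0,0,0,0,0.05,0,0,0,0,0,0.05,0,0,0,0,0,0.05,0,0,0,0.01,-0.04,0.01,0,0,0,0.01,-0.04,0,0,0,0,0.01,-0.04,0,0,0,0,0,-0.04,0,0,0,0]'

```text
time: 7.45
tcp_pos: [0.4923, -0.1605, 0.22]
eef_rot: [180.0, 0.1, 160.8]
force: [1.2, -0.1, -1.2]
finger_gap: 0.0856
gripper_force: 0.0
```

```bash
python3 - <<'E'
from h import *
s=bot.get_state();print(s['tcp_pos'],s['time'])
c=cam('wrist','w2');print(proj(c,[.493,-.2245,.118]),proj(c,[.496,-.2215,.012]),proj(c,[.46,0,.026]))
E
```

```text
[ 0.4923271  -0.16049647  0.22002343] 7.45
[215.58687014 284.38932559] [249.75682766 237.15029876] [512.02019488 101.14430854]
```

View pics/w2.png

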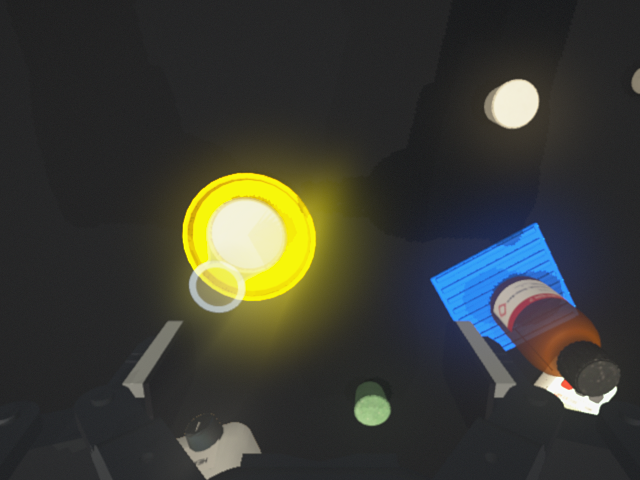

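The stopper is parked upright at (512,104). The flask lip is at (217,287), within 3 px of the prediction. Grasping the flask next.

>>> play_rows --deltas '[0,-0.032,0,0,0,0,0,-0.032,0,0,0,0,0,0,-0.03,0,0,0,0,0,-0.04,0,0,0,0,0,-0.04,0,0,0,0,0,-0.02,0,0,0,0,0,0,0,0,0,0,0,0,0,0,0]'

```text
time: 8.3
tcp_pos: [0.4914, -0.2234, 0.09]
eef_rot: [-180.0, -0.0, 160.7]
force: [-0.3, -0.6, 0.0]
finger_gap: 0.0855
gripper_force: 0.0
```

>>> play_rows --deltas '[0,0,0,0,0,0,0,0,0,0,0,0,0,0,0,0,0,0,0,0,0,0,0,0,0,0,0,0,0,0,0,0,0,0,0,0,0,0,0,0,0,0,0,0,0,0,0,0]' --jaw -1 --squeeze 30

```text
time: 9.1
tcp_pos: [0.4918, -0.2234, 0.0903]
eef_rot: [180.0, 0.1, 160.8]
force: [-0.7, 0.5, 7.8]
finger_gap: 0.0294
gripper_force: 31.4
```

>>> play_rows --deltas '[0,0,0.02,0,0,0,0,0,0.04,0,0,0,0,0,0.04,0,0,0,0,0.02,0,0,0,0,0.004,0.04,0,0,0,0,0.004,0.045,0,0,0,0,0.0045,0.045,0,0,0,0,0.0045,0.045,0,0,0,0]'

```text
time: 9.9
tcp_pos: [0.508, -0.0266, 0.1896]
eef_rot: [180.0, -0.0, 160.7]
force: [1.9, 0.8, -0.7]
finger_gap: 0.0293
gripper_force: 30.8
```

>>> play_rows --deltas '[0.0045,0.045,0,0,0,0,0.0045,0.045,0,0,0,0,0.0045,0.045,0,0,0,0,0.0045,0.045,0,0,0,0,0.004,0.04,0,0,0,0,0.002,0.02,0,0,0,0,0,0,0,0,0,0,0,0,0,0,0,0]'

```text
time: 10.7
tcp_pos: [0.532, 0.2115, 0.1892]
eef_rot: [-179.9, -0.0, 160.8]
force: [-0.3, -1.5, -1.4]
finger_gap: 0.0292
gripper_force: 30.9
```

>>> play_rows --deltas '[0.002,0,-0.03,0,0,0,0,0,-0.03,0,0,0,0,0,-0.02,0,0,0,0,0,-0.01,0,0,0,0,0,-0.003,0,0,0,0,0,0,0,0,0,0,0,0,0,0,0,0,0,0,0,0,0]'

```text
time: 11.5
tcp_pos: [0.535, 0.2119, 0.0978]
eef_rot: [179.9, 0.1, 160.8]
force: [0.3, -0.2, 0.0]
finger_gap: 0.0293
gripper_force: 30.9
```

>>> play_rows --deltas '[0,0,-0.003,0,0,0,0,0,-0.001,0,0,0,0,0,0,0,0,0,0,0,0,0,0,0,0,0,0,0,0,0,0,0,0,0,0,0,0,0,0,0,0,0,0,0,0,0,0,0]'

```text
time: 12.3
tcp_pos: [0.535, 0.2118, 0.0942]
eef_rot: [179.9, 0.1, 160.8]
force: [-3.9, -1.5, 10.6]
finger_gap: 0.029
gripper_force: 31.9
```

>>> play_rows --deltas '[0,0,0,0,0,0,0,0,0,0,0,0,0,0,0,0,0,0,0,0,0,0,0,0,0,0,0,0,0,0,0,0,0,0,0,0,0,0,0,0,0,0,0,0,0,0,0,0]' --jaw 1

```text
time: 13.1
tcp_pos: [0.5344, 0.2118, 0.0926]
eef_rot: [-180.0, -0.0, 160.8]
force: [0.3, -0.3, -0.0]
finger_gap: 0.0853
gripper_force: 0.0
```

>>> play_rows --deltas '[0,0,0.03,0,0,0,0,0,0.05,0,0,0,0,0,0.05,0,0,0,0.01,-0.03,0,0,0,0,0.01,-0.03,0,0,0,0,0.02,-0.04,0,0,0,0,0.02,-0.04,0,0,0,0,0.01,-0.04,0,0,0,0]'

```text
time: 13.9
tcp_pos: [0.6055, 0.0302, 0.2228]
eef_rot: [180.0, 0.1, 160.8]
force: [0.4, -0.4, 0.4]
finger_gap: 0.0852
gripper_force: 0.0
```

```bash
python3 - <<'E'
from h import *
s=bot.get_state();print(s['tcp_pos'],s['time'])
c=cam('wrist','w3');print(proj(c,[.625,-.022,.123]),proj(c,[.46,0,.026]),proj(c,[.5355,.212,.122]))
E
```

```text
[0.60553554 0.03021654 0.22280476] 13.9
[245.40495039 307.574075  ] [208.28718729  34.82940338] [622.08634128   4.33109763]
```

View pics/w3.png

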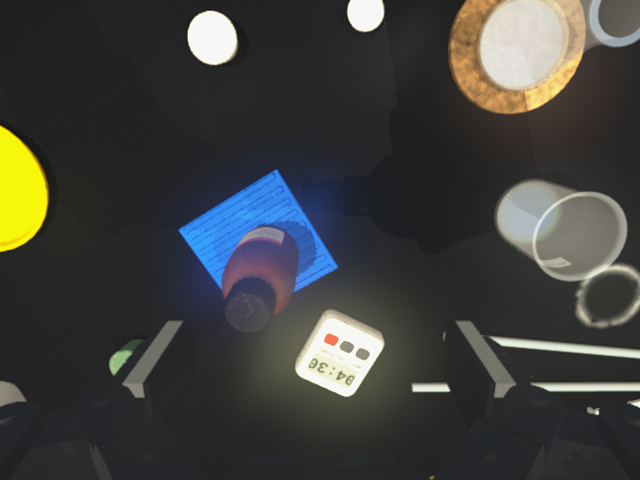

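The flask stands on the cork at (520,45). The cap is at (249,303), about 1.5 mm off the estimate. Grasping the bottle by its cap.

>>> play_rows --deltas '[0.0095,-0.025,0,0,0,0,0.0095,-0.025,0,0,0,0,0,0,-0.03,0,0,0,0,0,-0.04,0,0,0,0,0,-0.035,0,0,0,0,0,-0.02,0,0,0,0,0,0,0,0,0,0,0,0,0,0,0]'

```text
time: 14.75
tcp_pos: [0.6236, -0.0182, 0.0981]
eef_rot: [-180.0, -0.0, 160.8]
force: [0.9, 0.5, 0.7]
finger_gap: 0.0854
gripper_force: 0.0
```

>>> play_rows --deltas '[0,0,0,0,0,0,0,0,0,0,0,0,0,0,0,0,0,0,0,0,0,0,0,0,0,0,0,0,0,0,0,0,0,0,0,0,0,0,0,0,0,0,0,0,0,0,0,0]' --jaw -1 --squeeze 35

```text
time: 15.55
tcp_pos: [0.6239, -0.0182, 0.0984]
eef_rot: [180.0, 0.1, 160.8]
force: [-0.8, -0.5, 5.6]
finger_gap: 0.0302
gripper_force: 37.6
```

>>> play_rows --deltas '[0,0,0.02,0,0,0,0,0,0.03,0,0,0,-0.01,-0.015,0.02,0,0,0,-0.025,-0.04,0,0,0,0,-0.025,-0.04,0,0,0,0,-0.025,-0.04,0,0,0,0,-0.025,-0.04,0,0,0,0,-0.018,-0.028,0,0,0,0]'

```text
time: 16.35
tcp_pos: [0.4928, -0.224, 0.1675]
eef_rot: [-180.0, -0.1, 160.6]
force: [-0.5, -0.7, -1.6]
finger_gap: 0.0303
gripper_force: 37.4
```

>>> play_rows --deltas '[0,0,0,0,0,0,0,0,-0.03,0,0,0,0,0,-0.02,0,0,0,0,0,-0.01,0,0,0,0,0,-0.007,0,0,0,0,0,0,0,0,0,0,0,0,0,0,0,0,0,0,0,0,0]'

```text
time: 17.15
tcp_pos: [0.496, -0.2214, 0.1015]
eef_rot: [180.0, 0.1, 160.8]
force: [0.3, 0.7, -1.3]
finger_gap: 0.0301
gripper_force: 37.7
```

>>> play_rows --deltas '[0,0,-0.003,0,0,0,0,0,-0.002,0,0,0,0,0,-0.001,0,0,0,0,0,0,0,0,0,0,0,0,0,0,0,0,0,0,0,0,0,0,0,0,0,0,0,0,0,0,0,0,0]'

```text
time: 17.95
tcp_pos: [0.4959, -0.222, 0.0958]
eef_rot: [-180.0, 0.1, 160.7]
force: [-2.1, -0.5, 9.0]
finger_gap: 0.0302
gripper_force: 36.5
```

>>> play_rows --deltas '[0,0,0,0,0,0,0,0,0,0,0,0,0,0,0,0,0,0,0,0,0,0,0,0,0,0,0,0,0,0,0,0,0,0,0,0,0,0,0,0,0,0,0,0,0,0,0,0]' --jaw 1

```text
time: 18.75
tcp_pos: [0.4954, -0.2213, 0.0946]
eef_rot: [-180.0, -0.0, 160.8]
force: [-0.3, -0.0, 0.3]
finger_gap: 0.0853
gripper_force: 0.0
```

>>> play_rows --deltas '[0,0,0.03,0,0,0,0,0,0.05,0,0,0,0,0,0.03,0,0,0,-0.006,0.045,0,0,0,0,-0.006,0.045,0,0,0,0,-0.006,0.045,0,0,0,0,-0.006,0.045,0,0,0,0,-0.01,0.041,-0.04,0,0,0]'

```text
time: 19.55
tcp_pos: [0.4655, -0.0031, 0.1733]
eef_rot: [179.7, 0.4, 160.8]
force: [1.5, 1.4, -0.8]
finger_gap: 0.0857
gripper_force: 0.0
```

```bash
python3 - <<'E'
from h import *
s=bot.get_state();print(s['tcp_pos'],s['time'])
c=cam('wrist','w4');print(proj(c,[.4615,0.001,.026]),proj(c,[.6215,-.0285,.006]))
E
```

```text
[ 0.46545686 -0.00312311  0.17328193] 19.55
[320.28303483 220.52149695] [349.47911059 401.75389017]
```

View pics/w4.png

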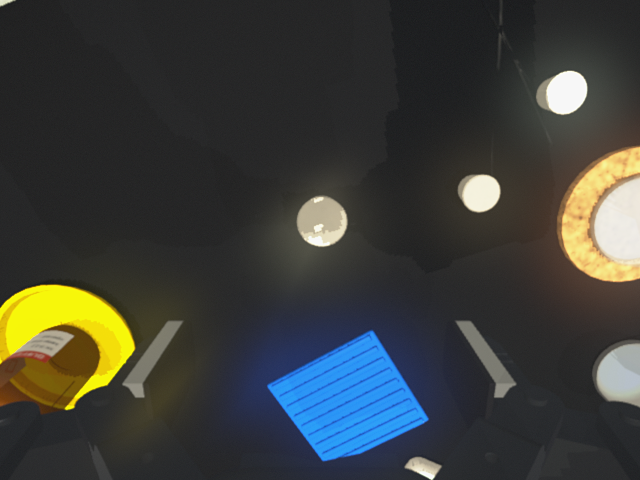

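The stopper is at (322,221), as predicted. The bottle is in the tray and the mat centre is at about (348,396). Grasping the stopper.

>>> play_rows --deltas '[0,0.001,-0.04,0,0,0,0,0,-0.04,0,0,0,0,0,-0.03,0,0,0,0,0,-0.02,0,0,0,0,0,-0.013,0,0,0,0,0,0,0,0,0,0,0,0,0,0,0,0,0,0,0,0,0]'

```text
time: 20.4
tcp_pos: [0.4634, -0.0051, 0.0281]
eef_rot: [180.0, 0.1, 160.8]
force: [-0.2, 0.5, 0.1]
finger_gap: 0.0856
gripper_force: 0.0
```

>>> play_rows --deltas '[0,0,0,0,0,0,0,0,0,0,0,0,0,0,0,0,0,0,0,0,0,0,0,0,0,0,0,0,0,0,0,0,0,0,0,0,0,0,0,0,0,0,0,0,0,0,0,0]' --jaw -1 --squeeze 25

```text
time: 21.2
tcp_pos: [0.463, -0.0049, 0.0278]
eef_rot: [180.0, 0.0, 160.8]
force: [-0.9, 0.6, 7.3]
finger_gap: 0.0316
gripper_force: 24.2
```

The grip is 8 mm higher than intended, so I'll regrip lower.

>>> play_rows --deltas '[0,0,0,0,0,0,0,0,0,0,0,0,0,0,0,0,0,0,0,0,0,0,0,0,0,0,0,0,0,0,0,0,-0.004,0,0,0,0,0,-0.003,0,0,0,0,0,0,0,0,0]' --jaw 1

```text
time: 22.0
tcp_pos: [0.4624, -0.005, 0.0197]
eef_rot: [-180.0, -0.0, 160.8]
force: [-0.0, -0.8, 0.1]
finger_gap: 0.0853
gripper_force: 0.0
```

>>> play_rows --deltas '[0,0,0,0,0,0,0,0,0,0,0,0,0,0,0,0,0,0,0,0,0,0,0,0,0,0,0,0,0,0,0,0,0,0,0,0,0,0,0,0,0,0,0,0,0,0,0,0]' --jaw -1

```text
time: 22.8
tcp_pos: [0.4629, -0.0049, 0.0206]
eef_rot: [180.0, 0.0, 160.8]
force: [-0.9, -0.3, 6.1]
finger_gap: 0.0316
gripper_force: 24.5
```

>>> play_rows --deltas '[0,0,0.03,0,0,0,0,0,0.03,0,0,0,0.03,-0.004,0,0,0,0,0.04,-0.006,0,0,0,0,0.04,-0.006,0,0,0,0,0.03,-0.005,0,0,0,0,0.018,-0.003,0,0,0,0,0,0,0,0,0,0]'

```text
time: 23.6
tcp_pos: [0.6228, -0.0296, 0.0798]
eef_rot: [-180.0, 0.1, 160.7]
force: [0.1, 1.4, -0.4]
finger_gap: 0.0315
gripper_force: 25.0
```

>>> play_rows --deltas '[0,0,-0.02,0,0,0,0,0,-0.02,0,0,0,0,0,-0.009,0,0,0,0,0,0,0,0,0,0,0,0,0,0,0,0,0,0,0,0,0,0,0,0,0,0,0,0,0,0,0,0,0]'

```text
time: 24.4
tcp_pos: [0.6212, -0.0289, 0.032]
eef_rot: [180.0, 0.1, 160.8]
force: [-0.3, -0.4, -0.7]
finger_gap: 0.0316
gripper_force: 25.0
```

>>> play_rows --deltas '[0,0,-0.003,0,0,0,0,0,-0.002,0,0,0,0,0,-0.001,0,0,0,0,0,0,0,0,0,0,0,0,0,0,0,0,0,0,0,0,0,0,0,0,0,0,0,0,0,0,0,0,0]'

```text
time: 25.2
tcp_pos: [0.6211, -0.029, 0.0266]
eef_rot: [180.0, 0.0, 160.7]
force: [-3.8, 0.6, 13.4]
finger_gap: 0.0315
gripper_force: 25.8
```

>>> play_rows --deltas '[0,0,0,0,0,0,0,0,0,0,0,0,0,0,0,0,0,0,0,0,0,0,0,0,0,0,0,0,0,0,0,0,0,0,0,0,0,0,0,0,0,0,0,0,0,0,0,0]' --jaw 1

```text
time: 26.0
tcp_pos: [0.6208, -0.029, 0.0252]
eef_rot: [180.0, -0.0, 160.8]
force: [0.5, -0.3, 0.3]
finger_gap: 0.0852
gripper_force: 0.0
```

>>> play_rows --deltas '[0,0,0.03,0,0,0,0,0,0.05,0,0,0,0,0,0.05,0,0,0,0,0,0.05,0,0,0,-0.04,0,0.02,0,0,0,-0.04,0,0,0,0,0,-0.04,0,0,0,0,0,-0.04,0,0,0,0,0]'

```text
time: 26.8
tcp_pos: [0.4592, -0.029, 0.2254]
eef_rot: [180.0, 0.0, 160.8]
force: [0.1, -0.3, 0.1]
finger_gap: 0.0854
gripper_force: 0.0
```

>>> play_rows --deltas '[-0.03,0,0,0,0,0,-0.03,0,0,0,0,0,0,0,0,0,0,0,0,0,0,0,0,0,0,0,0,0,0,0,0,0,0,0,0,0,0,0,0,0,0,0,0,0,0,0,0,0]'

```text
time: 27.6
tcp_pos: [0.4011, -0.029, 0.225]
eef_rot: [-180.0, -0.0, 160.8]
force: [0.6, 1.1, -0.3]
finger_gap: 0.0856
gripper_force: 0.0
```

```bash
python3 - <<'E'
from h import *
T=cam('top','top1');S=cam('side')
cv2.imwrite('pics/side1.png',cv2.resize(S['pixels'][150:390,220:440,::-1],None,fx=2.4,fy=2.4))
h=cv2.cvtColor(T['pixels'],cv2.COLOR_RGB2HSV)
for c,n in ((T,'T'),(S,'S')):
  for nm,p in(('stopper',(.6205,-.0285,.032)),('cap',(.496,-.2215,.121)),('lip',(.5355,.212,.122))): print(n,nm,proj(c,p))
E
```

```text
T stopper [317.45687347 233.36150981]
T cap [443.00196791 281.96302518]
T lip [175.94307703 286.98657967]
S stopper [308.85117538 250.54054566]
S cap [362.27057035 170.76109673]
S lip [362.36937294 292.45314801]
```

View pics/top1.png

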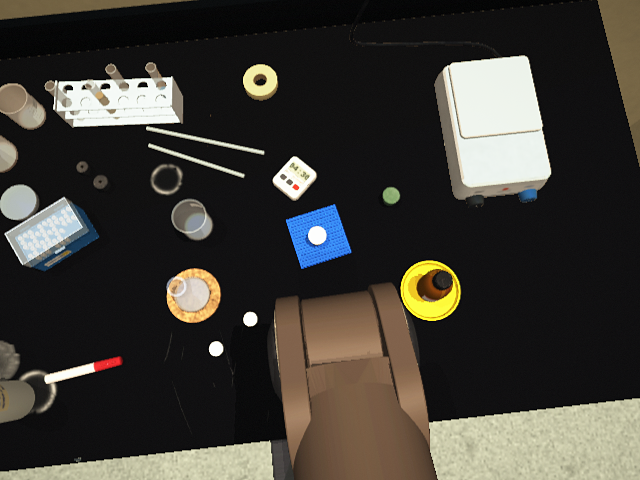

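View pics/side1.png

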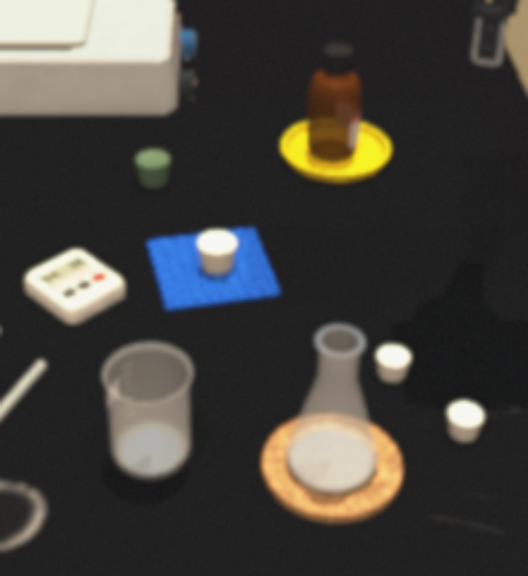

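The pictures show the stopper on the mat at (317,235), the bottle in the tray with its cap at (442,281), and the flask on the cork with its lip at (177,287). All are within about 2 px (4 mm) of the target centres, and the beaker, timer and green stopper haven't moved. Handing in.

```bash
python3 -c "
from workcell import bot
print(bot.hand_in())"
```

```text
the job is handed in; nothing more can be done
None
```

I put the amber bottle in the yellow tray, the flask on the cork disc and the white stopper on the blue mat, and handed the job in at about 28 s; the last pictures show each upright within about 4 mm of its centre and the bystanders unmoved, but the hand-in returned no verdict.

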